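# Clamp a picture frame in the gluing jig and lock it with a click wrench

### The arm

A 7-joint arm with a two-finger parallel gripper is mounted at the origin on the work surface. World frame = base frame: x ahead of the robot, y to its left, z up, the work surface at z = 0. Lengths are in m, angles in rad, forces in N, time in s.
With the tool pointing down it reaches from about 0.4 to 0.875 m from the base axis. Payload 19.3 kg.
Tool frame: the origin (TCP) lies on the centre line of the jaws, within the pads' length; the fingertips stand 11 mm ahead of it and the grasp point (between the pads) lies 8 mm behind it; y points along the fingers, x is the direction in which the jaws open and shut, and the axes are right-handed (so a half turn about y gives the same grasp; the last joint's range is limited). The gripper opens to 85 mm and grips with 20 to 120 N. Pads are 22 mm wide; open, the fingers measure 114 mm over their backs; the gripper's body (76 mm by 85 mm) begins 54 mm behind the grasp point. The pads swing forward as they close: fully open they stand 13 mm farther back than shut.
Start: joints at [1.07, 0.521, -0.036, 1.599, 0.021, 1.021, -0.113], TCP at [0.261, -0.568, 0.242] pointing down, gripper open.
Joint ranges: [-2.91, 2.91], [-0.3, 2.13], [-1.5, 1.42], [0.17, 2.43], [-1.26, 4.41], [0.16, 1.93], [-2.52, 2.52]. Speed limits (rad/s): [1.89, 1.89, 2.39, 2.39, 3.01, 3.01, 3.01].

### API

Orientations are given as [roll, pitch, yaw] about the fixed x, y, z axes, in that order (R = Rz(yaw) Ry(pitch) Rx(roll)).
In Python, from workcell import monitor, cams, bot gives the robot as it stands.
- The arm moves only by the tool send_rows, never from a script. Its argument "series" is text: rows parted by semicolons, each of 7 numbers parted by spaces: the turn, a rotation vector about the tool's x, y, z in rad, then the shift along the tool's x, y, z in mm, then the opening, from 0 (shut) to 1 (fully open). In form: ax ay az tx ty tz claw; .... A call has 1 to 20 rows; each row is the pose to reach, as a shift and turn from the pose commanded when the call began, along the tool's axes at that moment; what a row does not reach only later rows make up. A row lasts 1/12 s, in which the tool goes at most 41.7 mm and 7.16 degrees, less where a joint would pass 70% of its speed; a pose out of reach is approached as far as the arm can. A call with a gripper value outside its range is refused whole. The fingers move at their own pace and stop on an object; "force" is the grip in N (left out, the last holds). Time passes only in rows, so rows that repeat a pose let the fingers close. It gives the time, the measured TCP pose, the force and the opening at its end, in the units of the state.
- monitor.observe(): the state, without advancing time (a new reading comes with each control period).
- cams.grab_frame(name): name is "scene" or "top"; returns the picture (480x640x3 uint8, red, green, blue); there is no depth.
- cams.get_calibration(name): a dict with "mtx" (3x3 intrinsics, pixels), "origin" and "attitude" of the camera in the world. Camera axes: x right, y down, z forward; pixel columns grow to the right and rows downward; lengths in m; the calibration is good to about 2 mm. A picture is of the moment at which its call begins. get_calibration takes no time and is no camera call.
- bot.job_done(): hands the job in, once; it reports no verdict.
The state is a dict: "clock": time; "qpos": joint angles; "qd": joint speeds; "joint_efforts": joint torques, N m; "position": TCP position; "tool_rot": TCP orientation; "force": force on the tool from outside, world axes, zero at the start; "moment": the same for the moment, N m; "grip_width": finger opening in m.
Only numpy, scipy, OpenCV 4.12 (cv2) and the standard library are available. Lean on these libraries where they do the work, as an engineer would, in place of code of your own. Each camera call takes 0.05 s, during which the arm holds its last target.

### The job

Push the jig's sliding jaw up so that the little picture frame is held snugly and squarely against the fence, without crushing it. Then pull the click wrench clockwise until its handle breaks away at the set torque, stop there without forcing the handle on towards its stop, and let go so that the handle springs straight again. Leave the glue bottle, the trinket box and the mug as they are.

Things in the scene. Friction and masses are not known exactly. Their poses are not given: they have to be found in the camera images.
- jig: Flat wooden frame-gluing jig, screwed down, 170 (x) by 345 (y) mm, its place and yaw vary. Origin: on the table under the bolt axis; +y points from the bolt along the jig towards the sliding jaw, z up. At y -28..32 mm an aluminium pinch block 62 mm wide (top z 62) carries the lock bolt; then a wooden fence 160 mm wide, face at y = 55 mm, top z 50. Beyond it two wooden slats (top z 24) carry the picture frame.
- frame_mid (a point): Centre of the loose picture frame (dark wood, flower picture, flat, 140 (x) by 120 (y) by 22 mm high, about 0.3 kg) lying on the slats (its mid-height z 35 mm), between fence and jaw, a little off the fence and slightly turned at the start. Fully against the fence its centre is at y = 115 mm in the jig's frame and its axes are parallel to the jig's. Squeezing it with more than about 30 N crushes it.
- jaw_knob (a point): Middle of the upright round red knob on the jaw, 30 mm in diameter and 34 mm high (z 69 to 103 mm); jaw: wooden bar 150 (x) by 32 (y) mm, top z 59, face 16 mm from the knob axis on the frame's side. The jaw slides along the jig's y only, takes about 3 N to move (about 5 N with the frame), and stays where it is left. With the frame home the knob is at jig x = 0, y = 191 mm. Room all round the knob for fingers.
- jaw (a joint): Jaw travel in m along the jig's -y: 0 with the frame held fully against the fence, negative while the jaw is open by that much (down to -0.09).
- bolt_axis (a point): Point on the vertical axis of the lock bolt, at the height of the wrench's handle (z 80 mm). Axes are the jig's. The bolt tightens clockwise seen from above; it first runs with about 0.5 N m (3 N at the grip) through an unknown angle of roughly 0.3 to 0.65 rad, then seats hard.
- grip (a point): Middle of the black rubber grip of the click wrench that sits on the bolt: round, level, 28 mm in diameter, 115 mm long, axis at z 80 mm, 172 mm from the bolt axis; x axis points outward along the handle, away from the bolt. Tightening moves it clockwise seen from above. Nothing stands under it or within 40 mm beside it.
- click (a joint): Angle (rad) of the wrench's breakaway joint, a vertical pivot 45 mm from the bolt axis between head and handle: 0 when straight. It stays 0 until the grip is pushed sideways with about 12 N, then the handle gives at a nearly constant 12 to 15 N; properly broken away at 0.05 and more, forced (too far) from 0.20, hard stop at 0.30. It springs straight when let go; the bolt stays tight.
- glue: White glue bottle, orange cap, 48 mm in diameter, 120 mm high, upright; origin under its base. Leave alone.
- trinket: Small wooden trinket box with blue top, 84 by 64 by 51 mm; origin under its base. Leave alone.
- mug: Blue mug, 76 mm in diameter, 85 mm high, handle at its +y; origin under its base. Leave alone.
There are look-alikes about, which are no part of the job. What is shaped like the part that bears frame_mid but orange or pink is not meant.

How it is judged:
On the way, in this order (a step that is already met when the one before it is completed fails the run):
1. the jaw holds the frame squarely against the fence (y of frame_mid in the frame of jig between 0.111 and 0.118 m and angle between the x axis of frame_mid and the x axis of jig, either way round below 0.035 rad and value of joint jaw above -0.003 m), for 0.2 s.
2. the wrench handle breaks away (0.05 rad or more) (value of joint click above 0.05 rad), for 0.1 s.
At the end, for the whole second after the job is handed in: The frame's centre is 111 to 118 mm along the jig's y and square to the jig within 0.035 rad, the jaw within 3 mm of home; the bolt has been turned tight (the grip rests more than 40 mm from where it began) and the wrench handle has sprung straight again (under 0.02 rad) and is still (all of step 1 and value of joint click below 0.02 rad and velocity of joint click below 0.05 rad/s and distance of grip from where it was at the start of the episode above 0.04 m); the robot touches nothing.
It fails at once if the wrench breaks away before the frame is held against the fence (value of joint click above 0.04 rad and (y of frame_mid in the frame of jig above 0.119 m or value of joint jaw below -0.004 m)).
It fails at once if the handle is forced on past its breakaway (0.20 rad) (value of joint click above 0.2 rad).
It fails at once if the frame is crushed by the jaw (over 30 N) (contact force between jaw and frame above 30 N).
It fails at once if a bystander is moved by more than 20 mm or tipped (distance of any of glue, trinket, mug from where it was at the start of the episode above 0.02 m or angle between any of glue, trinket, mug's own z axis and vertical above 0.3 rad).
It also fails if it takes over 69 s, if anything falls off the work surface, if the arm or the gripper's body presses on something with over 40 N, if the wrist force passes 120 N, or if a joint passes its speed limit or range.

## Working session

There is one attempt and no reset: what is moved stays moved. The work goes in short steps, Python scripts to look and compute and a tool call to move; the robot and the scene stay as the last step left them, time stands still between calls to the robot, and variables do not carry over. Pictures are saved under pics/ and viewed, and the job is handed in when it is done.

Besides the shell and the picture viewer there is one more tool, called as a command line: name --argument value ..., lists and objects as JSON in quotes. send_rows: Moves the arm, as the interface text tells. Its arguments: {"type":"object","properties":{"series":{"type":"string"},"force":{"type":"number"}},"required":["series"]}

```bash
mkdir -p pics; python3 - <<'E'
from workcell import monitor,cams,bot
import cv2
print(monitor.observe())
for n in("scene","top"):
    cv2.imwrite(f"pics/{n}0.png",cams.grab_frame(n)[:,:,::-1]); print(cams.get_calibration(n))
E
```

```text
{'clock': 0.0, 'qpos': array([ 1.06979829,  0.52205425, -0.03628785,  1.59998095,  0.02119022,
        1.02109989, -0.11276089]), 'qd': array([ 0.00054032,  0.00019999, -0.00039963,  0.00107316, -0.00149758,
       -0.00112459, -0.00072428]), 'joint_efforts': array([ 4.39223240e-04, -9.27110767e+01,  1.98014483e+00, -3.69933271e+01,
        1.78027729e-02,  8.19726993e-03, -2.02634965e-05]), 'position': array([ 0.26081485, -0.5676313 ,  0.24171078]), 'tool_rot': array([-1.57088975e+00,  1.15410672e-03, -1.14000911e+00]), 'force': array([ 0.60615842, -0.31553886, -0.78046787]), 'moment': array([-0.0204644 , -0.00574684, -0.03491958]), 'grip_width': 0.08540640271059757}
{'mtx': array([[472.2307409 ,   0.        , 316.32946786],
       [  0.        , 472.2307409 , 232.36424677],
       [  0.        ,   0.        ,   1.        ]]), 'origin': array([ 1.02019073, -0.27036242,  0.88983891]), 'attitude': array([-2.56585821, -0.00948904,  1.06553122])}
{'mtx': array([[439.48866652,   0.        , 326.01284913],
       [  0.        , 439.48866652, 239.31821131],
       [  0.        ,   0.        ,   1.        ]]), 'origin': array([0.39461284, 0.0054602 , 1.27180526]), 'attitude': array([-3.00126620e+00,  1.64801165e-03, -1.58057128e+00])}
```

View pics/scene0.png

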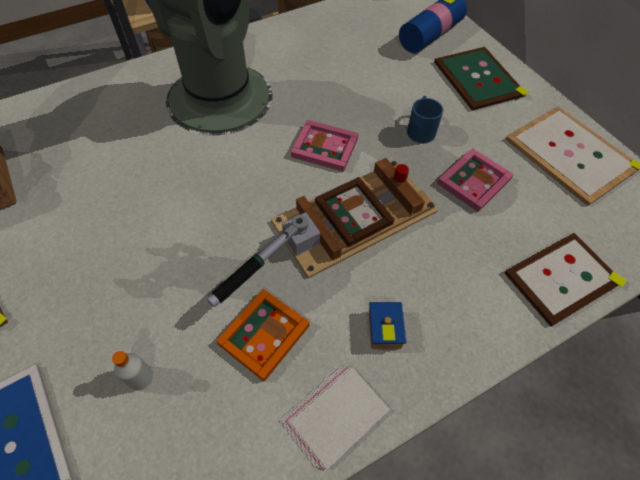

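View pics/top0.png

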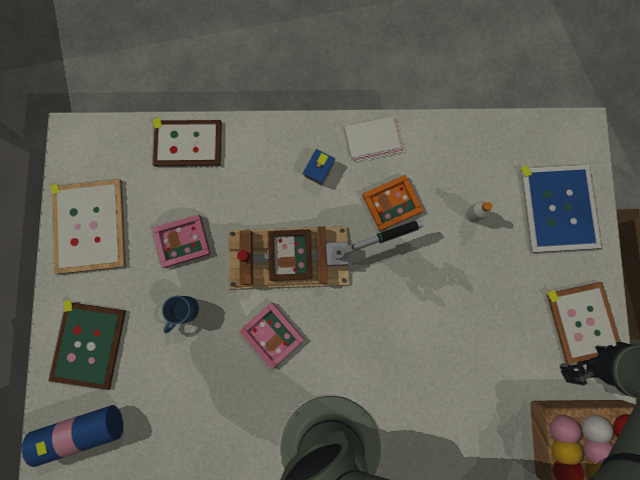

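The dark-wood framed picture in the jig, top (291,254), is the target. The pink ones at (182,241) and (272,335) and the orange one at (394,203) are look-alikes. The knob is at about (243,256), the bolt at (340,253) and the grip at (398,232). I'll enlarge this area to confirm.

```bash
python3 - <<'E'
import cv2
a=cv2.imread("pics/top0.png")[205:305,220:430]; cv2.imwrite("pics/t0c.png",cv2.resize(a,None,fx=3.8,fy=3.8,interpolation=cv2.INTER_CUBIC))
a=cv2.imread("pics/scene0.png")[150:310,200:450]; cv2.imwrite("pics/s0c.png",cv2.resize(a,None,fx=3.2,fy=3.2,interpolation=cv2.INTER_CUBIC))
E
```

```text
(no output)
```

View pics/t0c.png

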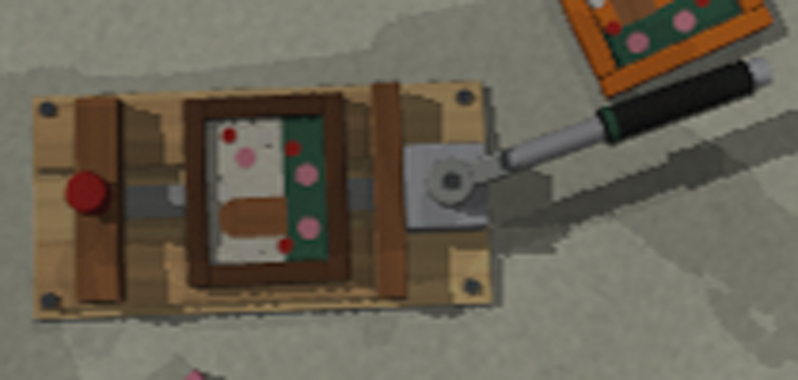

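View pics/s0c.png

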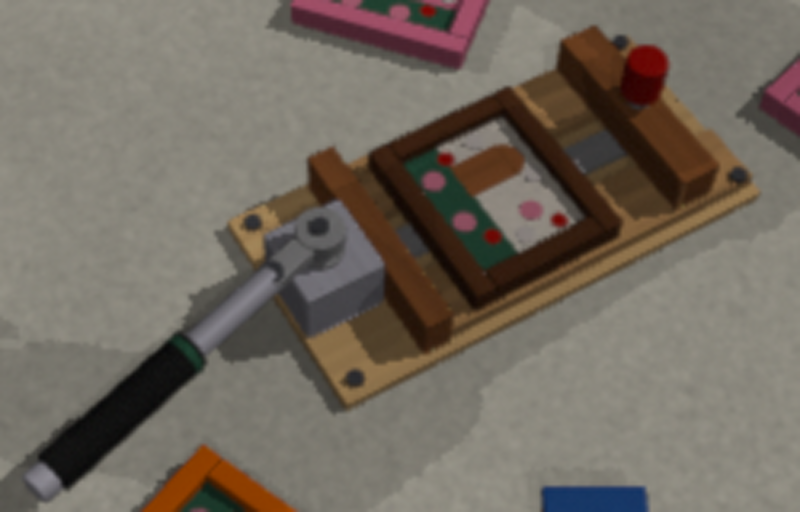

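The crops confirm it: the dark frame with the flower picture lies on the slats between fence and jaw.

```bash
cat > h.py <<'E'
import numpy as np
from scipy.spatial.transform import Rotation as R
from workcell import monitor,cams,bot
C={n:cams.get_calibration(n) for n in("scene","top")}
def ray(n,p):
    c=C[n]; d=R.from_euler('xyz',c['attitude']).as_matrix()@np.linalg.inv(c['mtx'])@np.array([*p,1.]); return c['origin'],d
def at(n,p,z):
    o,d=ray(n,p); return o+d*(z-o[2])/d[2]
def tri(pt,ps):
    o1,d1=ray('top',pt);o2,d2=ray('scene',ps)
    s=np.linalg.lstsq(np.c_[d1,-d2],o2-o1,rcond=None)[0]
    return (o1+s[0]*d1+o2+s[1]*d2)/2, np.linalg.norm(o1+s[0]*d1-o2-s[1]*d2)
def proj(n,P):
    c=C[n]; q=c['mtx']@R.from_euler('xyz',c['attitude']).as_matrix().T@(np.array(P)-c['origin']); return q[:2]/q[2]
E
cat > a.py <<'E'
from h import *
t=lambda x,y:(x/3.8+220-.37,y/3.8+205-.37)
s=lambda x,y:(x/3.2+200-.34,y/3.2+150-.34)
np.set_printoptions(precision=4,suppress=True)
print('knobtop',at('top',t(87,188),.103),at('scene',s(647,62),.103))
print('bolt',tri(t(452,182),s(319,228)))
print('grip',at('top',t(680,101),.08),at('scene',s(122,408),.08),tri(t(680,101),s(122,408)))
print('grip ends',at('top',t(606,124),.08),at('top',t(752,76),.08),at('scene',s(188,350),.08),at('scene',s(50,470),.08))
for p in [(47,108),(465,97),(473,287),(50,301)]: print('hole',at('top',t(*p),.014))
for p in [(252,222),(354,378),(739,175),(620,42)]: print('hole s',at('scene',s(*p),.014))
print('fence face',at('top',t(373,84),.05),at('top',t(376,297),.05))
print('jaw face',at('top',t(119,98),.059),at('top',t(123,299),.059))
print('frame',[at('top',t(*p),.046)[:2] for p in [(186,101),(341,93),(347,280),(192,287)]])
print('mug,pink',at('top',(180,308),.085),at('top',(182,241),.02))
E
python3 a.py
```

```text
knobtop [0.522  0.2294 0.103 ] [0.5221 0.2269 0.103 ]
bolt (array([ 0.5256, -0.028 ,  0.0855]), np.float64(0.00011805173294007574))
grip [ 0.5835 -0.1936  0.08  ] [ 0.5815 -0.1915  0.08  ] (array([ 0.5831, -0.1924,  0.0835]), np.float64(0.0013007273727598443))
grip ends [ 0.5672 -0.1397  0.08  ] [ 0.6013 -0.2463  0.08  ] [ 0.5641 -0.1397  0.08  ] [ 0.5987 -0.2449  0.08  ]
hole [0.5934 0.278  0.014 ]
hole [ 0.5987 -0.0408  0.014 ]
hole [ 0.4541 -0.0447  0.014 ]
hole [0.4468 0.2728 0.014 ]
hole s [ 0.4546 -0.0455  0.014 ]
hole s [ 0.5985 -0.0422  0.014 ]
hole s [0.5855 0.2808 0.014 ]
hole s [0.4393 0.2763 0.014 ]
fence face [0.6033 0.0286 0.05  ] [0.4459 0.0276 0.05  ]
jaw face [0.5932 0.2154 0.059 ] [0.4458 0.2104 0.059 ]
frame [array([0.5925, 0.1678]), array([0.5974, 0.0525]), array([0.4586, 0.0488]), array([0.4546, 0.1622])]
mug,pink [0.381  0.3974 0.085 ] [0.5707 0.4201 0.02  ]
```

```bash
cat >> h.py <<'E'
def row(P,yaw,ref=None):
    s=monitor.observe(); p0=s['position']; R0=R.from_euler('xyz',s['tool_rot'])
    Rt=R.from_euler('xyz',[-np.pi/2,0,yaw])
    return np.r_[np.round((R0.inv()*Rt).as_rotvec(),4),np.round(R0.inv().apply(np.array(P)-p0)*1000,1)]
E
python3 - <<'E'
from h import *
np.set_printoptions(precision=4,suppress=True)
print(row((.50,-.12,.25),.3)); print(row((.523,.285,.25),1.589))
E
```

```text
[  -0.0007   -1.44     -0.001  -306.9      -7.9     404.3   ]
[  -0.0014   -2.729    -0.0004 -665.3      -7.6     594.3   ]
```

send_rows --series "0 -1.44 0 -307 -8 404 0;0 -1.44 0 -307 -8 404 0;0 -1.44 0 -307 -8 404 0;0 -1.44 0 -307 -8 404 0;0 -1.44 0 -307 -8 404 0;0 -1.44 0 -307 -8 404 0;0 -1.44 0 -307 -8 404 0;0 -1.44 0 -307 -8 404 0;0 -1.44 0 -307 -8 404 0;0 -1.44 0 -307 -8 404 0;0 -1.44 0 -307 -8 404 0;0 -2.729 0 -665 -8 594 0;0 -2.729 0 -665 -8 594 0;0 -2.729 0 -665 -8 594 0;0 -2.729 0 -665 -8 594 0;0 -2.729 0 -665 -8 594 0;0 -2.729 0 -665 -8 594 0;0 -2.729 0 -665 -8 594 0;0 -2.729 0 -665 -8 594 0;0 -2.729 0 -665 -8 594 0"

```text
clock: 1.77
position: [0.5151, 0.2112, 0.2501]
tool_rot: [-1.571, 0.0, 1.366]
force: [2.0, -0.8, 0.1]
grip_width: 0.0
```

```bash
python3 - <<'E'
from h import *
np.set_printoptions(precision=4,suppress=True)
print(monitor.observe()); print(row((.523,.285,.25),1.589)); print(row((.523,.285,.090),1.589))
E
```

```text
{'clock': 1.7667, 'qpos': array([ 0.0822,  0.5088, -0.8104,  1.7448,  0.4147,  1.0682,  0.4961]), 'qd': array([-0.7634,  0.4743, -0.2862, -0.5807,  0.4048,  0.3616,  0.4713]), 'joint_efforts': array([  7.7778, -88.3893, -12.9457, -28.8672,  -1.6102,  -1.19  ,
        -1.8065]), 'position': array([0.5151, 0.2112, 0.2501]), 'tool_rot': array([-1.5708,  0.0002,  1.3656]), 'force': array([ 1.9841, -0.7541,  0.139 ]), 'moment': array([-0.051 , -0.0228,  0.015 ]), 'grip_width': 3.224744192080533e-05}
[-0.     -0.2234 -0.0002 73.8     0.1     7.3   ]
[ -0.      -0.2234  -0.0002  73.9    160.1      7.3   ]
```

send_rows --series "0 -0.22 0 74 0 7 0;0 -0.22 0 74 0 7 0;0 -0.22 0 74 0 7 0;0 -0.22 0 74 0 7 0;0 -0.22 0 74 0 7 0;0 -0.22 0 74 0 7 0"

```text
clock: 2.27
position: [0.5242, 0.2819, 0.25]
tool_rot: [-1.571, 0.001, 1.578]
force: [-0.9, -0.3, -0.2]
grip_width: 0.0002
```

```bash
python3 - <<'E'
from h import *
import cv2
np.set_printoptions(precision=4,suppress=True)
print(row((.523,.285,.089),1.589))
for n in("scene","top"):
    a=cams.grab_frame(n)[:,:,::-1]
    a=a[100:300,280:530] if n=="scene" else a[180:330,180:380]
    cv2.imwrite(f"pics/{n}1.png",cv2.resize(a,None,fx=2.4 if n=="scene" else 3.5,fy=2.4 if n=="scene" else 3.5,interpolation=cv2.INTER_CUBIC))
print(monitor.observe()['position'],monitor.observe()['force'])
E
```

```text
[ -0.0001  -0.0113  -0.0009   3.3    161.       1.2   ]
[0.5243 0.282  0.2503] [-0.1003  0.3741  0.1231]
```

View pics/scene1.png

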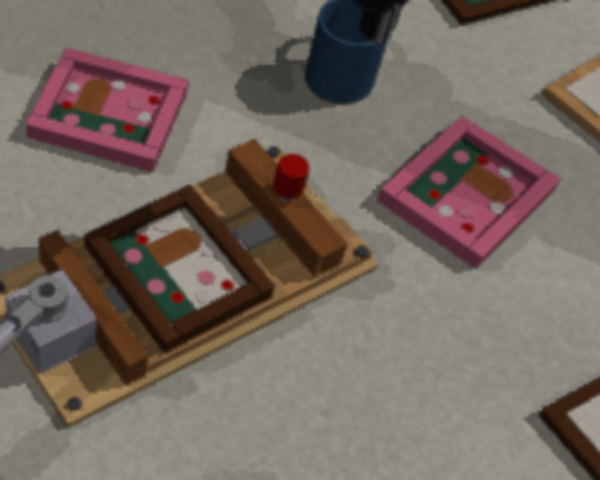

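The scene view shows the knob at crop (291,175), with the fingertips high at crop (378,30). The overlap with the mug is only perspective: the fingers are at z 0.24. Next I descend behind the knob.

send_rows --series "0 -0.011 0 3 40 1 0;0 -0.011 0 3 80 1 0;0 -0.011 0 3 110 1 0;0 -0.011 0 3 135 1 0;0 -0.011 0 3 150 1 0;0 -0.011 0 3 160 1 0;0 -0.011 0 3 160 1 0;0 -0.011 0 3 160 1 0"

```text
clock: 3.03
position: [0.5233, 0.2864, 0.091]
tool_rot: [-1.572, -0.0, 1.591]
force: [0.4, -0.6, 1.0]
grip_width: -0.0003
```

```bash
python3 - <<'E'
from h import *
import cv2
np.set_printoptions(precision=4,suppress=True)
for n in("scene","top"):
    a=cams.grab_frame(n)[:,:,::-1]
    a=a[100:300,280:530] if n=="scene" else a[180:330,180:380]
    cv2.imwrite(f"pics/{n}2.png",cv2.resize(a,None,fx=2.4 if n=="scene" else 3.5,fy=2.4 if n=="scene" else 3.5,interpolation=cv2.INTER_CUBIC))
s=monitor.observe();print(s['position'],s['tool_rot'],s['force'])
E
```

```text
[0.5236 0.2866 0.0917] [-1.5726 -0.0009  1.5906] [0.6005 0.5623 0.3154]
```

View pics/scene2.png

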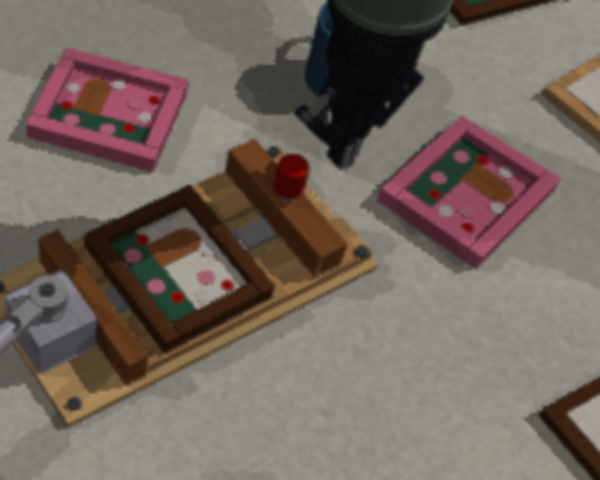

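View pics/top2.png

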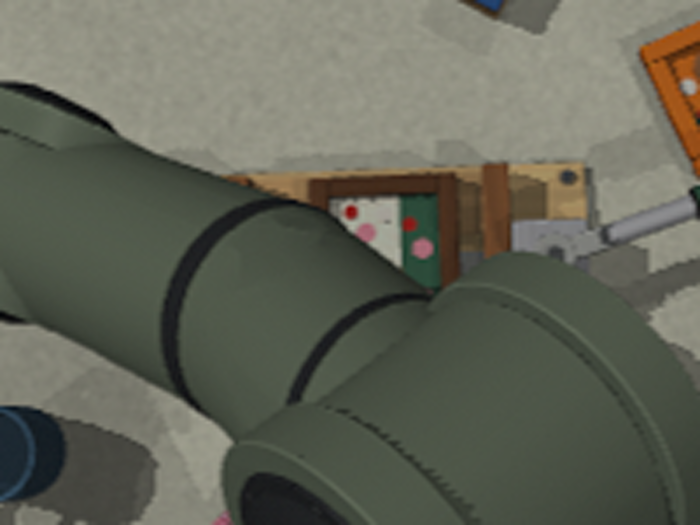

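send_rows --series "0 0 0 -10 4 0 0;0 0 0 -18 4 0 0;0 0 0 -24 4 0 0;0 0 0 -27 4 0 0;0 0 0 -30 4 0 0;0 0 0 -33 4 0 0;0 0 0 -36 4 0 0;0 0 0 -36 4 0 0"

```text
clock: 3.8
position: [0.5239, 0.2498, 0.0863]
tool_rot: [-1.571, 0.0, 1.591]
force: [0.7, 0.2, -0.2]
grip_width: -0.0001
```

```bash
cat > look.py <<'E'
from h import *
import cv2,sys
np.set_printoptions(precision=4,suppress=True)
k=sys.argv[1]
a=cams.grab_frame("scene")[:,:,::-1]
y,x,w,h=(100,280,200,160) if len(sys.argv)<3 else map(int,sys.argv[2].split(','))
f=min(800/w,600/h); a=cv2.resize(a[y:y+h,x:x+w],None,fx=f,fy=f,interpolation=cv2.INTER_CUBIC)
cv2.imwrite(f"pics/l{k}.png",a)
s=monitor.observe();print(s['clock'],s['position'],s['tool_rot'],s['force'],f)
E
python3 look.py 3
```

```text
3.85 [0.5237 0.2499 0.0862] [-1.5708  0.0004  1.5907] [0.6572 0.0899 0.4551] 3.75
```

View pics/l3.png

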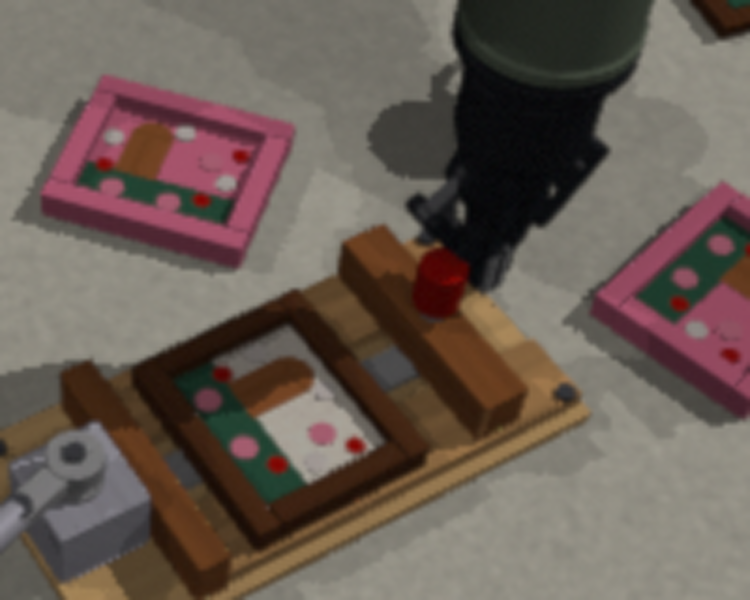

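```bash
python3 - <<'E'
from h import *
for p in [(428,243),(415,200),(487,285)]:
    o,d=ray('scene',(p[0]/3.75+280,p[1]/3.75+100)); t=(.524-o[0])/d[0]; print(o+t*d)
E
```

```text
[0.524      0.19984749 0.13359324]
[0.524      0.18362524 0.17734772]
[0.524      0.25481173 0.06545952]
```

The knuckle is at z ≈ 0.13, above the knob top at 0.103, so it clears. I keep pushing.

send_rows --series "0 0 0 -3 0 0 0;0 0 0 -6 0 0 0;0 0 0 -9 0 0 0;0 0 0 -12 0 0 0;0 0 0 -15 0 0 0;0 0 0 -18 0 0 0;0 0 0 -20 0 0 0;0 0 0 -22 0 0 0;0 0 0 -24 0 0 0"

```text
clock: 4.6
position: [0.5242, 0.2261, 0.0862]
tool_rot: [-1.571, -0.0, 1.591]
force: [1.4, 2.8, 0.5]
grip_width: 0.0003
```

```bash
python3 look.py 4
```

```text
4.65 [0.5242 0.2256 0.0861] [-1.5708  0.0004  1.5906] [1.7957 1.6516 1.7331] 3.75
```

View pics/l4.png

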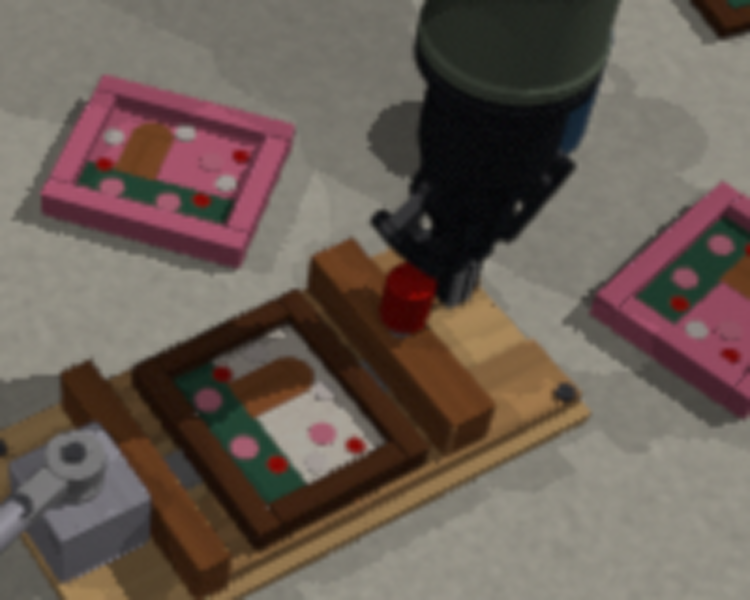

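```bash
python3 - <<'E'
from h import *
for p in [(411,277)]:
    print(at('scene',(p[0]/3.75+280,p[1]/3.75+100),.103))
E
```

```text
[0.52070123 0.19570481 0.103     ]
```

send_rows --series "0 0 0 -2.5 0 0 0;0 0 0 -5 0 0 0;0 0 0 -7.5 0 0 0;0 0 0 -10 0 0 0;0 0 0 -12.5 0 0 0;0 0 0 -15 0 0 0;0 0 0 -17.5 0 0 0;0 0 0 -20 0 0 0;0 0 0 -22 0 0 0;0 0 0 -24 0 0 0;0 0 0 -25 0 0 0"

```text
clock: 5.57
position: [0.5247, 0.201, 0.0862]
tool_rot: [-1.571, -0.0, 1.591]
force: [3.0, 4.6, 0.9]
grip_width: -0.0005
```

```bash
python3 look.py 5
```

```text
5.6167 [0.5247 0.2008 0.0862] [-1.5709 -0.      1.5907] [2.2833 4.1054 0.3772] 3.75
```

View pics/l5.png

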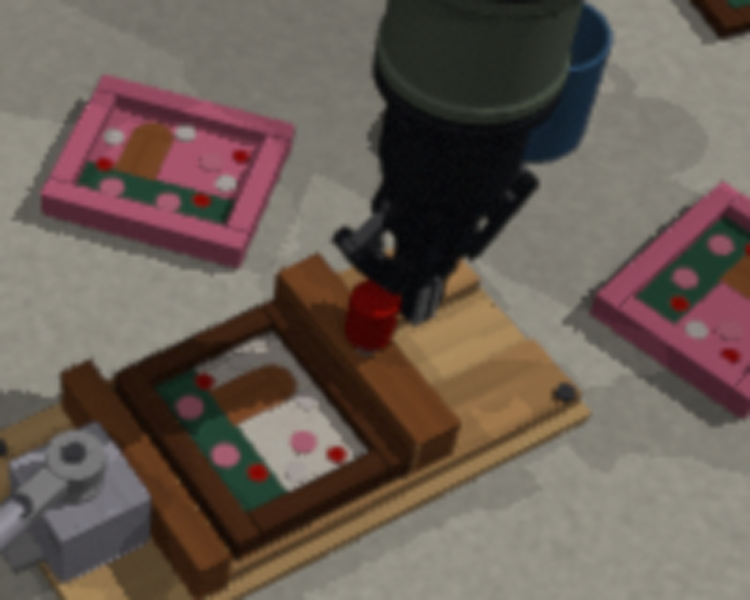

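send_rows --series "0 0 0 -1 0 0 0;0 0 0 -2 0 0 0;0 0 0 -3 0 0 0;0 0 0 -4 0 0 0;0 0 0 -5 0 0 0;0 0 0 -6 0 0 0"

```text
clock: 6.12
position: [0.5248, 0.1953, 0.0862]
tool_rot: [-1.571, -0.0, 1.591]
force: [3.1, 5.4, -0.2]
grip_width: 0.0001
```

send_rows --series "0 0 0 -0.5 0 0 0;0 0 0 -1 0 0 0;0 0 0 -1.5 0 0 0;0 0 0 -2 0 0 0"

```text
clock: 6.45
position: [0.5248, 0.1936, 0.0863]
tool_rot: [-1.571, -0.001, 1.591]
force: [2.0, 8.0, -1.2]
grip_width: 0.0001
```

```bash
python3 look.py 6
```

```text
6.5 [0.5248 0.1937 0.0862] [-1.5711 -0.0009  1.5912] [ 3.5344  6.7139 -0.8165] 3.75
```

View pics/l6.png

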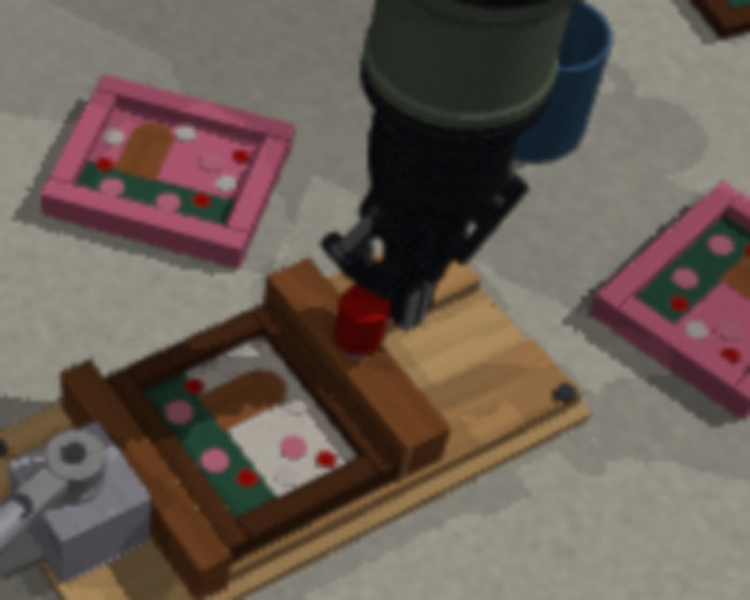

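send_rows --series "0 0 0 -0.5 0 0 0;0 0 0 -1 0 0 0"

```text
clock: 6.67
position: [0.5248, 0.1935, 0.0863]
tool_rot: [-1.571, -0.002, 1.592]
force: [3.5, 13.0, -4.0]
grip_width: -0.0
```

send_rows --series "0 0 0 -0.5 0 0 0;0 0 0 -1 0 0 0"

```text
clock: 6.83
position: [0.5249, 0.1934, 0.0864]
tool_rot: [-1.572, -0.004, 1.592]
force: [4.2, 17.4, -5.7]
grip_width: -0.0001
```

send_rows --series "0 0 0 0 0 0 0;0 0 0 0 0 0 0;0 0 0 0 0 0 0;0 0 0 0 0 0 0"

```text
clock: 7.17
position: [0.5248, 0.1935, 0.0864]
tool_rot: [-1.572, -0.004, 1.592]
force: [4.1, 14.6, -4.6]
grip_width: 0.0001
```

send_rows --series "0 0 0 4 0 0 0;0 0 0 12 0 0 0;0 0 0 25 0 0 0;0 0 0 35 -20 0 0;0 0 0 35 -50 0 0;0 0 0 35 -90 0 0;0 0 0 35 -130 0 0;0 0 0 35 -170 0 0"

```text
clock: 7.83
position: [0.5232, 0.2271, 0.2579]
tool_rot: [-1.57, 0.0, 1.592]
force: [1.3, 0.5, -0.1]
grip_width: 0.0001
```

```bash
python3 look.py 7; python3 - <<'E'
from h import *
np.set_printoptions(precision=4,suppress=True)
d=np.array([.583-.5256,-.193+.028]); d/=np.linalg.norm(d); th=np.arctan2(d[1],d[0])
print(th, np.hypot(.583-.5256,.165))
n=-np.array([d[1],-d[0]])  # +x side (away from push)
P=np.array([.5256,-.028])+.175*d+n*.055
print(P,np.arctan2(n[1],n[0]))
yaw=np.arctan2(n[1],n[0])
print(row((.52,.05,.25),1.0),row((*P,.24),yaw))
E
```

```text
7.8833 [0.5252 0.2289 0.2653] [-1.5773 -0.003   1.592 ] [2.371  1.1904 9.987 ] 3.75
-1.2360124771138647 0.17469905552120196
[ 0.635  -0.1752] 0.33478384968103186
[   0.0054    0.592     0.0049 -178.8      14.7       9.1   ] [   0.0037    1.2572    0.0067 -406.4      24.8    -101.1   ]
```

View pics/l7.png

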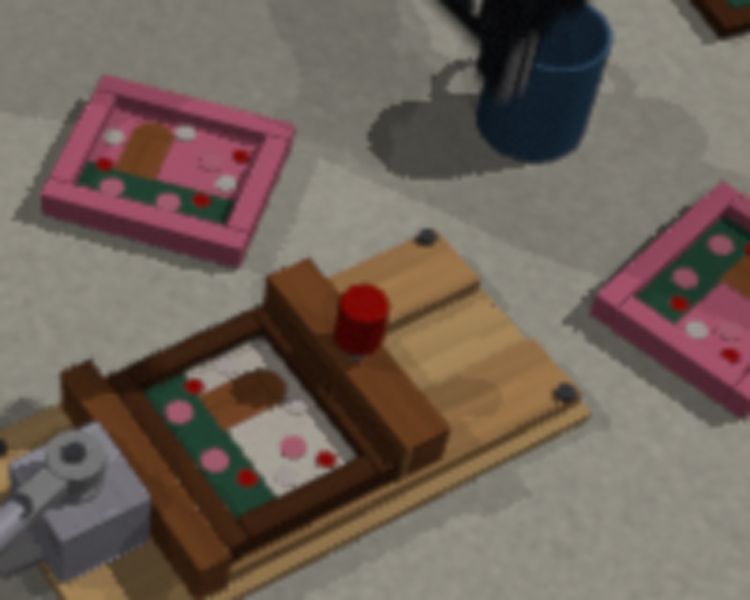

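The frame sits flush against the fence, square, with no visible gap at the jaw. Now on to the wrench.

send_rows --series "0 0.59 0 -179 10 9 0;0 0.59 0 -179 10 9 0;0 0.59 0 -179 10 9 0;0 0.59 0 -179 10 9 0;0 0.59 0 -179 10 9 0;0 1.257 0 -406 20 -95 0;0 1.257 0 -406 20 -95 0;0 1.257 0 -406 20 -95 0;0 1.257 0 -406 20 -95 0;0 1.257 0 -406 20 -95 0;0 1.257 0 -406 20 -95 0;0 1.257 0 -406 20 -95 0;0 1.257 0 -406 20 -95 0;0 1.257 0 -406 20 -95 0;0 1.257 0 -406 20 -95 0;0 1.257 0 -406 20 -95 0"

```text
clock: 9.22
position: [0.6273, -0.1763, 0.2365]
tool_rot: [-1.571, -0.0, 0.336]
force: [-0.6, 0.9, 1.2]
grip_width: -0.0001
```

```bash
python3 look.py 8 150,150,280,210; python3 - <<'E'
from h import *
np.set_printoptions(precision=4,suppress=True)
th=-1.236;d=np.array([np.cos(th),np.sin(th)]);n=np.array([-d[1],d[0]])
P=np.array([.5256,-.028])+.172*d+n*.045
print(P,row((*P,.13),.335),row((*P,.076),.335))
E
```

```text
9.2667 [ 0.6273 -0.1766  0.2365] [-1.5708 -0.0002  0.3356] [-0.9309  0.2117  0.7435] 2.857142857142857
[ 0.6246 -0.1757] [  0.       0.0006   0.0002  -2.2    106.5      1.8   ] [  0.       0.0006   0.0002  -2.2    160.5      1.8   ]
```

View pics/l8.png

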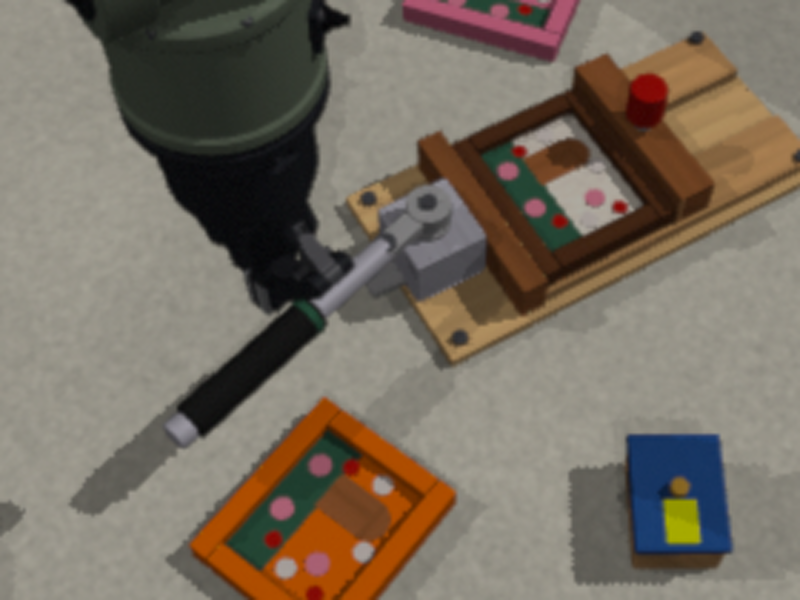

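```bash
python3 - <<'E'
from h import *
for P in [(.627,-.177,.2255),(.5246,-.1757,.065),(.6246,-.1757,.065),(.582,-.19,.08)]:
    print(P,(proj('scene',P)-np.array([150,150]))*2.857)
E
```

```text
(0.627, -0.177, 0.2255) [273.3904514  296.11280738]
(0.5246, -0.1757, 0.065) [241.46229942 300.62068976]
(0.6246, -0.1757, 0.065) [301.45436392 413.90152314]
(0.582, -0.19, 0.08) [253.14483679 362.96012981]
```

send_rows --series "0 0 0 -2 40 2 0;0 0 0 -2 80 2 0;0 0 0 -2 110 2 0;0 0 0 -2 130 2 0;0 0 0 -2 145 2 0;0 0 0 -2 155 2 0;0 0 0 -2 160 2 0;0 0 0 -2 160 2 0;0 0 0 -2 160 2 0"

```text
clock: 10.02
position: [0.6252, -0.1764, 0.077]
tool_rot: [-1.571, -0.001, 0.334]
force: [-0.2, -0.2, 0.7]
grip_width: 0.0001
```

```bash
python3 look.py 9 150,150,280,210
```

```text
10.0667 [ 0.6253 -0.1765  0.0773] [-1.5716 -0.0012  0.334 ] [ 0.1205  1.1838 -0.2916] 2.857142857142857
```

View pics/l9.png

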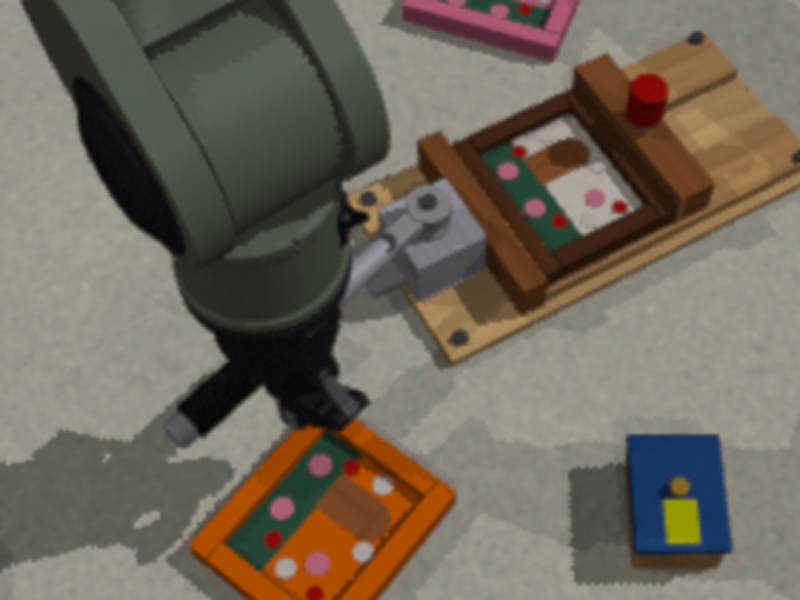

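```bash
cat > arc.py <<'E'
from h import *
import sys
np.set_printoptions(precision=3,suppress=True)
B=np.array([.5256,-.028]); s=monitor.observe()
def pose(th,off=.029):
    d=np.array([np.cos(th),np.sin(th)]);n=np.array([-d[1],d[0]]); return (*(B+.172*d+off*n),.077),th+np.pi/2
p=s['position'][:2]-B; r=np.hypot(*p); print('cur th est',np.arctan2(p[1],p[0])-np.arctan2(.029,.172),'r',r,np.hypot(.172,.029),'F',s['force'], 'rel',row(*pose(-1.236))[:0])
ths=[float(x) for x in sys.argv[1].split(',')]
for t in ths: print(t,row(*pose(t)))
yaw=s['tool_rot'][2]; f=s['force']; print('tangential F',f[0]*np.cos(yaw)+f[1]*np.sin(yaw))
E
python3 arc.py -1.226,-1.236,-1.276,-1.316,-1.356,-1.396,-1.436,-1.476,-1.516
```

```text
cur th est -1.146640843124822 r 0.17890340114056402 0.17442763542512407 F [ 0.121  1.184 -0.292] rel []
-1.226 [  0.001  -0.011   0.001 -14.7     0.3     1.3  ]
-1.236 [  0.001  -0.001   0.001 -16.4     0.3     1.   ]
-1.276 [  0.001   0.039   0.001 -23.3     0.3     0.   ]
-1.316 [  0.001   0.079   0.001 -30.2     0.3    -0.7  ]
-1.356 [  0.001   0.119   0.001 -37.2     0.2    -1.2  ]
-1.396 [  0.001   0.159   0.001 -44.1     0.2    -1.4  ]
-1.436 [  0.001   0.199   0.001 -51.1     0.2    -1.3  ]
-1.476 [  0.001   0.239   0.001 -58.1     0.2    -1.   ]
-1.516 [  0.001   0.279   0.001 -65.      0.2    -0.3  ]
tangential F 0.5019158448791471
```

send_rows --series "0 0 0 -6 0 0.5 0;0 0 0 -11 0 1 0;0 0 0 -14 0 1 0;0 0 0 -16.5 0 1 0;0 0.02 0 -20 0 0.5 0;0 0.04 0 -23.5 0 0 0;0 0.06 0 -27 0 -0.4 0;0 0.08 0 -30 0 -0.7 0"

```text
clock: 10.73
position: [0.5965, -0.1873, 0.0763]
tool_rot: [-1.571, -0.0, 0.252]
force: [2.6, 0.3, 0.4]
grip_width: -0.0001
```

```bash
python3 arc.py -1.336,-1.356,-1.376,-1.396,-1.416,-1.436,-1.456,-1.476,-1.496
```

```text
cur th est -1.3191931872490181 r 0.17432715763776496 0.17442763542512407 F [2.586 0.301 0.355] rel []
-1.336 [ 0.     0.017  0.    -2.9   -0.7   -0.6  ]
-1.356 [ 0.     0.037  0.    -6.3   -0.7   -1.   ]
-1.376 [ 0.     0.057  0.    -9.8   -0.7   -1.5  ]
-1.396 [  0.      0.077   0.    -13.3    -0.8    -1.8  ]
-1.416 [  0.      0.097   0.    -16.7    -0.8    -2.1  ]
-1.436 [  0.      0.117   0.    -20.2    -0.8    -2.3  ]
-1.456 [  0.      0.137   0.    -23.7    -0.8    -2.4  ]
-1.476 [  0.      0.157   0.    -27.2    -0.8    -2.5  ]
-1.496 [  0.      0.177   0.    -30.7    -0.8    -2.5  ]
tangential F 2.5799244536504014
```

Contact at 2.6 N, as expected for the running bolt. I continue to about 0.24 rad of turn.

send_rows --series "0 0.02 0 -3 0 -0.6 0;0 0.04 0 -6.3 0 -1 0;0 0.06 0 -9.8 0 -1.5 0;0 0.08 0 -13.3 0 -1.8 0;0 0.1 0 -16.7 0 -2.1 0;0 0.12 0 -20.2 0 -2.3 0;0 0.14 0 -23.7 0 -2.4 0;0 0.157 0 -27 0 -2.5 0"

```text
clock: 11.4
position: [0.5707, -0.1963, 0.0762]
tool_rot: [-1.571, 0.0, 0.095]
force: [2.3, 0.7, -0.0]
grip_width: -0.0002
```

```bash
python3 arc.py -1.49,-1.505,-1.52,-1.535,-1.55,-1.565
```

```text
cur th est -1.4757863205443145 r 0.17421117015780418 0.17442763542512407 F [ 2.279  0.719 -0.011] rel []
-1.49 [-0.     0.014 -0.    -2.4   -0.8   -0.6  ]
-1.505 [-0.     0.029 -0.    -5.    -0.8   -1.   ]
-1.52 [-0.     0.044 -0.    -7.6   -0.8   -1.3  ]
-1.535 [ -0.      0.059  -0.    -10.2    -0.8    -1.6  ]
-1.55 [ -0.      0.074  -0.    -12.8    -0.8    -1.9  ]
-1.565 [ -0.      0.089  -0.    -15.4    -0.8    -2.1  ]
tangential F 2.336853049112228
```

send_rows --series "0 0.014 0 -2.4 0 -0.5 0;0 0.029 0 -5 0 -0.9 0;0 0.044 0 -7.6 0 -1.3 0"

```text
clock: 11.65
position: [0.5635, -0.1981, 0.0762]
tool_rot: [-1.571, 0.0, 0.052]
force: [3.0, 2.3, 0.1]
grip_width: 0.0001
```

send_rows --series "0 0.014 0 -2.6 0 -0.2 0;0 0.029 0 -5.2 0 -0.3 0;0 0.044 0 -7.8 0 -0.3 0"

```text
clock: 11.9
position: [0.5557, -0.1993, 0.0762]
tool_rot: [-1.571, -0.0, 0.007]
force: [3.3, -1.9, 0.1]
grip_width: 0.0004
```

send_rows --series "0 0.015 0 -2.6 0 -0.4 0;0 0.03 0 -5.2 0 -0.8 0;0 0.045 0 -7.8 0 -1.1 0"

```text
clock: 12.15
position: [0.5479, -0.2004, 0.0762]
tool_rot: [-1.571, -0.0, -0.038]
force: [3.7, -2.5, 0.1]
grip_width: -0.0006
```

```bash
python3 arc.py -1.625,-1.64,-1.655
```

```text
cur th est -1.60943150158293 r 0.17385517191429856 0.17442763542512407 F [ 3.672 -2.523  0.143] rel []
-1.625 [ 0.     0.017  0.    -2.6   -0.8   -1.   ]
-1.64 [ 0.     0.032  0.    -5.2   -0.8   -1.4  ]
-1.655 [ 0.     0.046  0.    -7.8   -0.8   -1.7  ]
tangential F 3.764591581115526
```

send_rows --series "0 0.017 0 -2.6 0 -0.8 0;0 0.032 0 -5.2 0 -1.3 0;0 0.046 0 -7.8 0 -1.6 0"

```text
clock: 12.4
position: [0.54, -0.2014, 0.0761]
tool_rot: [-1.571, 0.0, -0.084]
force: [3.0, 0.1, 0.9]
grip_width: -0.0002
```

send_rows --series "0 0.015 0 -2.6 0 -0.4 0;0 0.03 0 -5.2 0 -0.8 0;0 0.045 0 -7.8 0 -1.1 0"

```text
clock: 12.65
position: [0.5321, -0.2019, 0.0761]
tool_rot: [-1.571, 0.0, -0.128]
force: [3.9, 0.7, 0.9]
grip_width: 0.0002
```

send_rows --series "0 0.015 0 -2.6 0 -0.4 0;0 0.03 0 -5.2 0 -0.8 0;0 0.045 0 -7.8 0 -1.1 0"

```text
clock: 12.9
position: [0.5243, -0.2019, 0.0762]
tool_rot: [-1.571, -0.0, -0.173]
force: [3.9, -0.5, 0.6]
grip_width: 0.0005
```

```bash
python3 arc.py -1.76,-1.775,-1.79
```

```text
cur th est -1.7453147372939677 r 0.17394747437448713 0.17442763542512407 F [ 3.908 -0.544  0.641] rel []
-1.76 [-0.     0.016  0.    -2.4   -0.8   -0.9  ]
-1.775 [-0.     0.031  0.    -5.    -0.8   -1.3  ]
-1.79 [-0.     0.046  0.    -7.6   -0.8   -1.6  ]
tangential F 3.9433696638266507
```

send_rows --series "0 0.015 0 -2.5 0 -0.6 0;0 0.03 0 -5 0 -1.1 0;0 0.045 0 -7.6 0 -1.4 0"

```text
clock: 13.15
position: [0.5181, -0.2019, 0.0766]
tool_rot: [-1.57, -0.003, -0.218]
force: [11.5, 0.4, -0.5]
grip_width: 0.0003
```

send_rows --series "0 0.015 0 -2.6 0 -0.4 0;0 0.03 0 -5.2 0 -0.8 0"

```text
clock: 13.32
position: [0.5132, -0.2017, 0.0768]
tool_rot: [-1.57, -0.004, -0.248]
force: [12.4, -0.4, 0.6]
grip_width: -0.0001
```

send_rows --series "0 0.02 0 -2.6 0 -0.5 0;0 0.04 0 -5.2 0 -1 0;0 0.055 0 -7.5 0 -1.3 0;0 0.055 0 -7.5 0 -1.3 0;0 0.055 0 -7.5 0 -1.3 0"

```text
clock: 13.73
position: [0.5059, -0.2013, 0.0769]
tool_rot: [-1.57, -0.004, -0.303]
force: [11.9, -1.1, -0.5]
grip_width: -0.0002
```

```bash
python3 look.py 10 150,150,280,210
```

```text
13.7833 [ 0.5059 -0.2013  0.0769] [-1.57   -0.0043 -0.3025] [12.9364 -1.5238  0.7903] 2.857142857142857
```

View pics/l10.png

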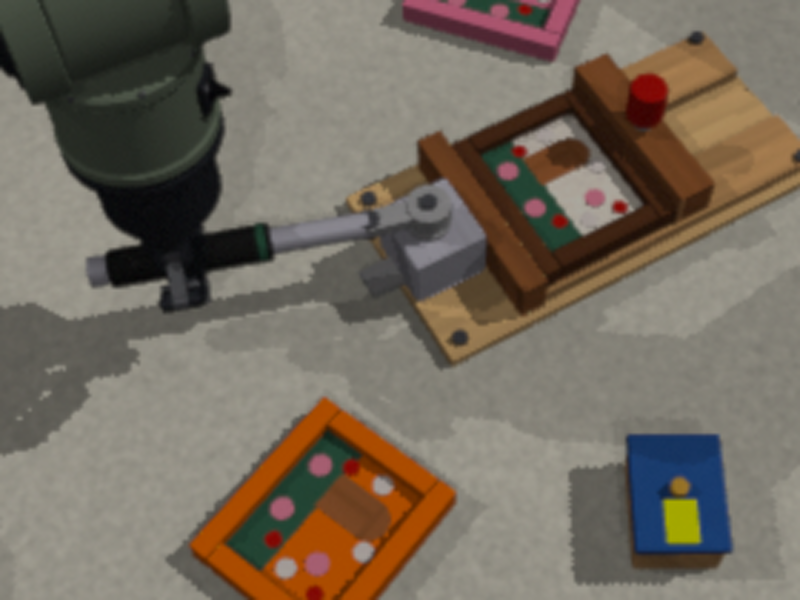

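```bash
python3 - <<'E'
from h import *
f=lambda x,y:(x/2.857+150-.33,y/2.857+150-.33)
a=at('scene',f(262,242),.08)[:2];b=at('scene',f(98,272),.08)[:2]; B=np.array([.5256,-.028])
d=(b-a)/np.linalg.norm(b-a); v=a-B
# perpendicular distance of handle line from bolt = 45mm*sin(click)
print(a,b,np.arctan2(d[1],d[0]), v[0]*d[1]-v[1]*d[0], (v[0]*d[1]-v[1]*d[0])/.045)
E
```

```text
[ 0.49515805 -0.14550409] [ 0.46311512 -0.25653251] -1.8517629808941674 -0.00333381100409327 -0.07408468897985045
```

Displacement puts the click at about 0.10 rad and the coarse image estimate gives 0.07. Both are above 0.05 and well below 0.20. I add 2.5 mm for margin, hold, then release gently.

send_rows --series "0 0.01 0 -1.3 0 -0.2 0;0 0.02 0 -2.5 0 -0.4 0;0 0.02 0 -2.5 0 -0.4 0;0 0.02 0 -2.5 0 -0.4 0"

```text
clock: 14.12
position: [0.5034, -0.201, 0.0769]
tool_rot: [-1.57, -0.004, -0.323]
force: [12.4, -1.1, 0.8]
grip_width: -0.0001
```

send_rows --series "0 0 0 3 0 0 0;0 0 0 6 0 0 0;0 0 0 9 0 0 0;0 0 0 12 0 0 0;0 0 0 15 0 0 0;0 0 0 18 0 0 0;0 0 0 22 0 0 0;0 0 0 28 0 0 0;0 0 0 38 0 0 0;0 0 0 45 0 0 0;0 0 0 45 0 0 0"

```text
clock: 15.03
position: [0.5449, -0.2155, 0.076]
tool_rot: [-1.571, -0.0, -0.323]
force: [0.2, 1.8, 0.1]
grip_width: 0.0001
```

send_rows --series "0 0 0 0 -15 0 0;0 0 0 0 -40 0 0;0 0 0 0 -75 0 0;0 0 0 0 -110 0 0;0 0 0 0 -140 0 0;0 0 0 0 -160 0 0;0 0 0 0 -160 0 0;0 0 0 0 -160 0 0;0 0 0 0 -160 0 0"

```text
clock: 15.78
position: [0.5435, -0.215, 0.2353]
tool_rot: [-1.571, 0.001, -0.322]
force: [-0.3, 0.6, -0.2]
grip_width: 0.0001
```

```bash
python3 look.py 11 150,150,280,210; python3 - <<'E'
from h import *
import cv2
a=cams.grab_frame("top")[:,:,::-1][130:330,140:520]; cv2.imwrite("pics/top11.png",cv2.resize(a,None,fx=2.1,fy=2.1,interpolation=cv2.INTER_CUBIC))
E
```

```text
15.8333 [ 0.5434 -0.2149  0.235 ] [-1.5709  0.002  -0.3221] [-0.0122  0.2252 -0.5135] 2.857142857142857
```

View pics/l11.png

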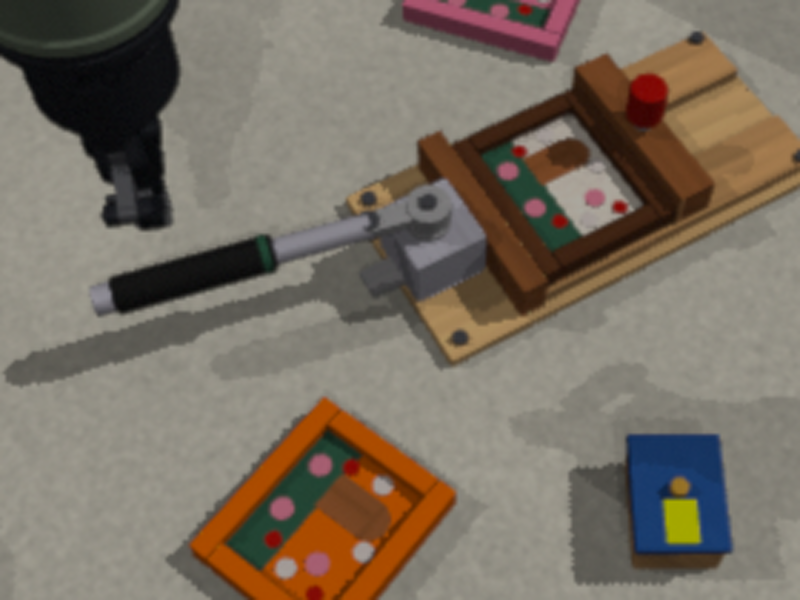

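View pics/top11.png

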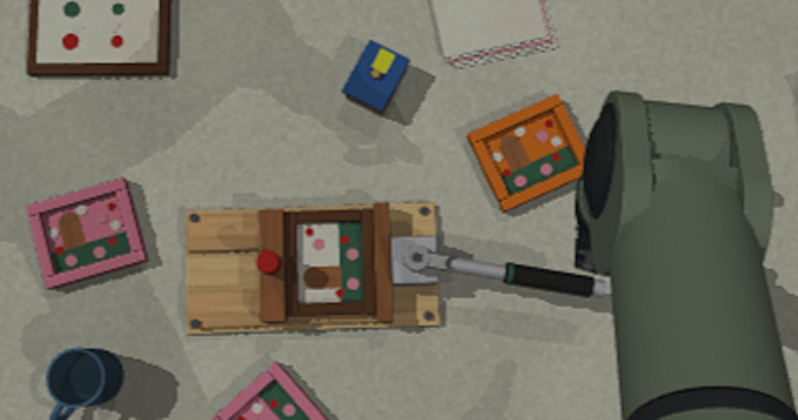

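```bash
python3 - <<'E'
from h import *
f=lambda x,y:(x/2.857+150-.33,y/2.857+150-.33)
g=lambda x,y:(x/2.1+140-.26,y/2.1+130-.26)
def chk(a,b,B):
    d=(b-a)/np.linalg.norm(b-a);v=a-B
    print(a,b,(v[0]*d[1]-v[1]*d[0])/.045)
B=np.array([.5256,-.028])
chk(at('scene',f(264,253),.08)[:2],at('scene',f(100,299),.08)[:2],B)
chk(at('top',g(508,274),.08)[:2],at('top',g(600,288),.08)[:2],B)
import cv2
im=cams.grab_frame("top")[:,:,::-1][240:285,325:435]; cv2.imwrite("pics/top12.png",cv2.resize(im,None,fx=7.2,fy=7.2,interpolation=cv2.INTER_CUBIC))
im=cams.grab_frame("scene")[:,:,::-1][205:265,175:320]; cv2.imwrite("pics/sc12.png",cv2.resize(im,None,fx=5.5,fy=5.5,interpolation=cv2.INTER_CUBIC))
E
```

```text
[ 0.50432808 -0.14804594] [ 0.48455087 -0.2630016 ] 0.01355590188544716
[ 0.50405667 -0.14496513] [ 0.4847319  -0.26332009] 0.05363416803449999
```

View pics/top12.png

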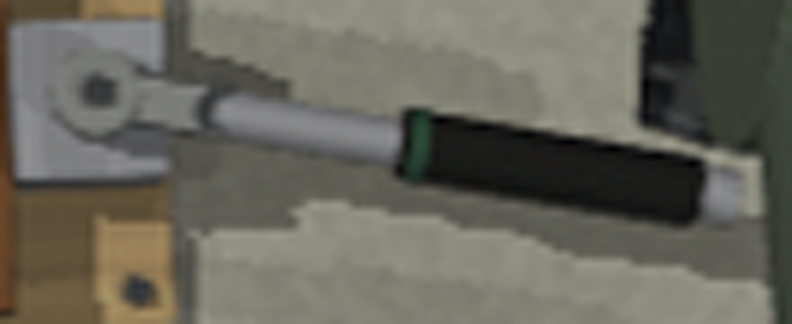

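View pics/sc12.png

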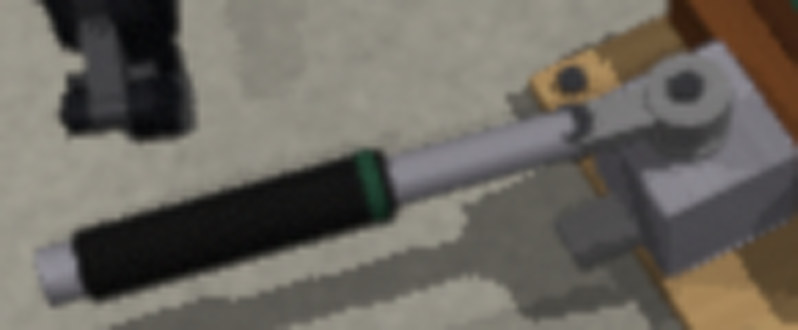

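The handle is straight in both views. Its end came back about 20 mm on release, which means a click of about 0.11 rad. The frame and jaw look unchanged, the bystanders are in place and the arm is clear.

```bash
python3 - <<'E'
from h import *
g=lambda x,y:(x/2.1+140-.26,y/2.1+130-.26)
print('knob',at('top',g(268,262),.09),'bolt -.028 -> home .163', 'fence',at('top',g(376,257),.05),'jaw face',at('top',g(285,262),.059))
print(bot.job_done())
E
```

```text
knob [0.52169724 0.16472363 0.09      ] bolt -.028 -> home .163 fence [0.53125951 0.02634251 0.05      ] jaw face [0.52480732 0.14644141 0.059     ]
the job is handed in; nothing more can be done
None
```

I did the job in the order asked and handed it in at about 16 s of the 69 s allowed; the hand-in reports no verdict.

- **Frame:** I pushed the knob with shut fingers until the jaw stalled at about 15–17 N total, then backed off. After that the frame looked square and flush. By the pictures the fence-to-jaw gap is about 120 mm, as it should be. The knob is at y 0.165 against the expected 0.163, which is within the pixel error.
- **Wrench:** I pulled the grip clockwise about 0.55 rad at 3–4 N until the bolt seated, and the handle gave at about 12 N. I held it at an estimated 0.10–0.12 rad, then eased off. The handle end sprang back about 20 mm, which fits that estimate. A coarse picture reading taken just before the last 2.5 mm of pull gave only about 0.07.
- **Last checks:** The handle looks straight in both views, but my two straightness estimates disagreed (0.01 and 0.05 rad). The second is within what one pixel of reading error would cause, and the enlarged crops show no bend. The trinket box and mug look undisturbed. I didn't check the glue bottle in the last pictures, but the arm only crossed that area high up (z about 0.25 m). The arm is clear of everything, with wrist force near zero.

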